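# Seat the six-toothed divider in the toy tray

## Task

Pick up the wooden divider strip and lower it into the slotted rail of the toy tray, so that all six teeth go into their own slots together, feeling gently for the slots and never forcing it. Let the strip itself push the little steel lock button right in, press it fully home so it sits level on the rail, then let go. Leave the other toys where they are.

Things in the scene. Friction and masses are not known exactly. Their poses are not given: they have to be found in the camera images.
- strip_mid (a point): Centre of the loose plain plywood divider strip, like a coarse comb: 160 mm long (y), 18 mm thick (x), 63 mm high, six teeth pointing down. Half-way up: 31.5 mm above the tooth tips, 31.5 mm below the top edge; z up. It starts standing on its teeth on the bench; 75 to 155 g; same either way round. Grip it across its thickness from above, on the 45 mm high board.
- strip_edge (a point): Middle of the lower edge of the strip's board, where the teeth begin: 18 mm above the tooth tips, 13.5 mm below the strip's centre, same axes. Teeth: 18 mm long, 18 mm thick (x), 12 mm wide (y), centred at y = -70, -50, -30, 30, 50, 70 mm.
- tray: White tray with low walls, fixed to the bench: 230 mm (x) by 224 mm (y), walls 34 mm high, small wooden toys fixed to its floor. Origin at the centre of its underside, z up. A wooden rail, 38 mm wide (x) and 172 mm long (y), crosses it at x = 0, its flat top 45 mm above the origin. Contact of the strip with tray or rail above 40 N spoils the wood.
- tray_mid (a point): Point of the tray at x = y = 0, at the height of the rail top, tray's axes. The rail is true in x and yaw, but its middle sits anywhere from 3 to 19 mm off this point towards the tray's +y. How far is not measured: find the slots by feel (slide the tooth tips lightly along y on the rail top until they drop) or by looking. The rail does not move under gentle forces.
- tray_home (a point): Where the strip's centre is in height when fully home: 58.5 mm above the tray's origin (76.5 mm when the tips rest on the rail top); its x and y are the tray's. The rail has six slots 14 mm (y) by 22 mm (x), deeper than the teeth and spaced like them, centred at -70, -50, -30, 30, 50, 70 mm along y from the rail's middle.
- lock (a joint): Push-in travel (m) of the steel lock button, 8 mm diameter, upright in the middle of the rail, moving with the rail's offset: 0 = up, standing 8 mm above the rail top; 0.008 = right in, flush with the rail top. The strip's lower edge meets it when the teeth are 10 mm deep. It resists with a steady 7 N or so and stays where it is left (no spring).
- cube: Bystander: purple plastic sorting cube, 100 mm; origin at the centre of its underside.
- hammer: Bystander: wooden toy hammer lying down, head 46 x 75 x 44 mm, handle 130 mm long towards its -x; origin under the head.
- pot: Bystander: aluminium toy pot with its lid on, 96 mm across, 124 mm over the handles, 75 mm high; origin at the centre of its underside.
- rings: Bystander: three silicone rings stacked on a wooden post, 68 mm across, 75 mm high; origin at the centre of its underside.
There are look-alikes about, which are no part of the job. What is meant by the part that bears strip_mid is not purple, and is the smaller of those in its own colour.

How it is judged:
On the way, in this order (a step that is already met when the one before it is completed fails the run):
1. the strip is lifted clear of the bench (height (world z) of strip_mid above 0.075 m), for 0.1 s.
2. all six teeth are in their slots, at least 4 mm deep, strip upright, with the lock button still up (z of strip_mid in the frame of tray below 0.0725 m and x of strip_mid in the frame of tray between -0.007 and 0.007 m and y of strip_mid in the frame of tray between 0 and 0.022 m and angle between strip_mid's own z axis and vertical below 0.1 rad and angle between the y axis of strip_mid and the y axis of tray, either way round below 0.1 rad and value of joint lock below 0.004 m), for 0.05 s.
At the end, for the whole second after the job is handed in: The strip is at rest and released in the rail, level within 0.04 rad, all six teeth fully in with its lower edge within 2 mm of the rail top, and the lock button is pushed in at least 6 of its 8 mm (z of strip_mid in the frame of tray between 0.055 and 0.0605 m and x of strip_mid in the frame of tray between -0.007 and 0.007 m and y of strip_mid in the frame of tray between 0 and 0.022 m and angle between strip_mid's own z axis and vertical below 0.04 rad and angle between the y axis of strip_mid and the y axis of tray, either way round below 0.1 rad and value of joint lock above 0.006 m and linear speed of strip below 0.02 m/s and contact force between the fingers and strip below 0.1 N); the robot touches nothing.
It fails at once if the strip is forced against the tray or its rail with more than 40 N (contact force between strip and tray above 40 N).
It fails at once if the cube is moved more than 30 mm (distance of cube from where it was at the start of the episode above 0.03 m).
It fails at once if the hammer is moved more than 30 mm (distance of hammer from where it was at the start of the episode above 0.03 m).
It fails at once if the pot is moved more than 30 mm (distance of pot from where it was at the start of the episode above 0.03 m).
It fails at once if the rings is moved more than 30 mm (distance of rings from where it was at the start of the episode above 0.03 m).
It also fails if it takes over 61 s, if anything falls off the work surface, if the arm or the gripper's body presses on something with over 40 N, if the wrist force passes 120 N, or if a joint passes its speed limit or range.

## Robot

A 6-joint arm with a two-finger parallel gripper is mounted at the origin on the work surface. World frame = base frame: x ahead of the robot, y to its left, z up, the work surface at z = 0. Lengths are in m, angles in rad, forces in N, time in s.
With the tool pointing down it reaches from about 0.375 to 0.925 m from the base axis. Payload 5.7 kg.
Tool frame: the origin (TCP) lies between the finger pads; the fingertips stand 25 mm ahead of it and the grasp point (between the pads) lies 6 mm ahead of it (robot.nose_length is the distance from the TCP to the fingertips, in m); z points along the fingers, y is the line along which they close (so a half turn about z gives the same grasp; the last joint's range is limited). The gripper opens to 85 mm and grips with 20 to 120 N. Pads are 22 mm wide; open, the fingers measure 114 mm over their backs; the gripper's body (76 mm by 85 mm) begins 54 mm behind the grasp point. The pads swing forward as they close: fully open they stand 13 mm farther back than shut.
Start: joints at [-0.115, 0.359, 1.51, -0, 1.272, -0.115], TCP at [0.6, -0, 0.256] pointing down, gripper open.
Joint ranges: [-2.97, 2.97], [-1.01, 2.36], [0.21, 2.38], [-0.96, 4.11], [0.2, 2.71], [-2.98, 2.98]. Speed limits (rad/s): [2.39, 2.39, 3.14, 3.14, 3.14, 3.14].

## Interface

Orientations are given as [roll, pitch, yaw] about the fixed x, y, z axes, in that order (R = Rz(yaw) Ry(pitch) Rx(roll)).
In Python, from cell import sensors, snapshot, camera_params, order, search_frame, masks_of, spot_point, robot gives the robot as it stands.
- The arm moves only by the tool drive_tool, never from a script. Its argument "series" is a list of rows, each an object with "translation": the shift along the tool's x, y, z in m, a list of three; "dr": the turn, a rotation vector about the tool's x, y, z in rad, a list of three; "jaw": the gripper command: -1 is fully open, 1 is shut, values between are in proportion. In form: [{"translation": [tx, ty, tz], "dr": [rx, ry, rz], "jaw": jaw}, ...]. A call has 1 to 12 rows; each row shifts and turns the commanded pose from where the row before left it, along the tool's axes as they then stand; what a row does not reach is not made up. A row lasts 1/12 s, in which the tool goes at most 41.7 mm and 7.16 degrees, less where a joint would pass 70% of its speed; a pose out of reach is approached as far as the arm can. A call is refused whole if a number of a shift passes 0.0417 or a number of a turn 0.125, either way. A call with a gripper value outside its range is refused whole. The fingers move at their own pace and stop on an object; the grip force is fixed at half the most. Time passes only in rows, so rows that do not move let the fingers close. It gives the time, the measured TCP pose, the force, the opening and the grip force at its end, in the units of the state.
- sensors.observe(): the state, without advancing time (a new reading comes with each control period).
- snapshot(name): name is "scene" or "side" or "wrist"; returns the picture (420x560x3 uint8, red, green, blue); there is no depth.
- camera_params(name): a dict with "fov_y" (degrees; the focal length in pixels is half the picture's height over the tangent of half this angle, whatever the lens; pixels are square), "cx", "cy" (the principal point, pixels), "world_from_camera" (4x4, takes a point from camera to world coordinates). Camera axes: x right, y down, z forward; pixel columns grow to the right and rows downward; lengths in m; the calibration is good to about 2 mm. A picture is of the moment at which its call begins: read the wrist's pose just before it. camera_params takes no time and is no camera call; for the wrist camera it gives the pose at the moment of the call.
- order.close_job(): hands the job in; it is judged then, once.
Trained networks look in the newest picture that a camera, given by its name, has taken for a name from the list of things; names that differ only in an ending like _2 or _b are one class to them, and where a whole thing is asked for, a point or a joint stands for the part that bears it (a point fixed in the world has none). Each returns a list of dicts, best first, with "score" (0 to 1); they miss things now and then, are a little off and sometimes report something else, mostly with a low value. They report only what shows in the picture. A call takes as long as a camera call. They do not tell look-alikes from the thing itself.
- search_frame(camera, query): "xyz" ([x, y, z] in m, in world coordinates, good to about 4 mm: the middle of the surface that is visible of it).
- masks_of(camera, query): "pixels" (420x560 bool, what is visible of it).
- spot_point(camera, query): "xyz" ([x, y, z] in m, in world coordinates, good to about 4 mm: a listed point, or the origin of a listed thing).
The state is a dict: "time": time; "joints": joint angles; "joint_velocities": joint speeds; "tau": joint torques, N m; "position": TCP position; "tcp_rot": TCP orientation; "ft_force": force on the tool from outside, world axes, zero at the start; "ft_torque": the same for the moment, N m; "grip_width": opening from 0.0 (shut) to 1.0 (fully open); "gripper_force": force on a finger pad.
Only numpy, scipy, OpenCV 4.12 (cv2) and the standard library are available. Lean on these libraries where they do the work, as an engineer would, in place of code of your own. Each camera call takes 0.05 s, during which the arm holds its last target. There are 200 camera calls.

## Working session

There is one attempt and no reset: what is moved stays moved. The work goes in short steps, Python scripts to look and compute and a tool call to move; the robot and the scene stay as the last step left them, time stands still between calls to the robot, and variables do not carry over. Pictures are saved under pics/ and viewed, at most 10 in all, crops included, and the job is handed in when it is done.

Besides the shell and the picture viewer there is one more tool, called as name([rows], argument=value, ...), one row to a line, values as JSON. drive_tool: Moves the arm, as the interface text tells. Its arguments: {"type":"object","properties":{"series":{"type":"array","items":{"type":"object","properties":{"translation":{"type":"array","items":{"type":"number"}},"dr":{"type":"array","items":{"type":"number"}},"jaw":{"type":"number"}}}}},"required":["series"]}

```bash
mkdir -p pics; cat > h.py <<'E'
import numpy as np,cv2
from cell import *
def save(n,im): cv2.imwrite('pics/'+n+'.png',cv2.cvtColor(im,cv2.COLOR_RGB2BGR))
def f(c): return 210/np.tan(np.radians(c['fov_y'])/2)
def proj(c,p):
    T=np.linalg.inv(np.array(c['world_from_camera']));q=T[:3,:3]@np.array(p)+T[:3,3]
    return np.array([c['cx']+f(c)*q[0]/q[2],c['cy']+f(c)*q[1]/q[2]])
def ray(c,uv):
    T=np.array(c['world_from_camera']);d=T[:3,:3]@np.array([(uv[0]-c['cx'])/f(c),(uv[1]-c['cy'])/f(c),1]);return T[:3,3],d
def atz(c,uv,z):
    o,d=ray(c,uv);return o+d*(z-o[2])/d[2]
E
python3 - <<'E'
from h import *
ims=[]
for n in ('scene','side'):
    ims.append(snapshot(n)); c=camera_params(n)
    print(n,np.round(c['world_from_camera'],3).tolist(),c['fov_y'])
    for q in ('strip_mid','strip_edge','tray','tray_mid','lock'):
        for r in spot_point(n,q)[:4]:
            print(n,q,round(r['score'],2),np.round(r['xyz'],4),proj(c,r['xyz']).round())
    for r in masks_of(n,'strip_mid')[:5]:
        m=r['pixels'];ys,xs=np.nonzero(m);print('mask',round(r['score'],2),m.sum(),xs.min(),xs.max(),ys.min(),ys.max(),ims[-1][m].mean(0).round())
    save(n,ims[-1])
print(sensors.observe()['time'])
E
```

```text
scene [[0.847, 0.414, -0.334, 1.034], [0.531, -0.642, 0.552, -0.766], [0.014, -0.645, -0.764, 1.123], [0.0, 0.0, 0.0, 1.0]] 46.35379596191674
scene strip_mid 0.66 [0.55   0.1812 0.0289] [308. 172.]
scene strip_mid 0.6 [0.3598 0.1598 0.0457] [253. 149.]
scene strip_mid 0.6 [0.7508 0.1966 0.0322] [369. 194.]
scene strip_edge 0.88 [0.3614 0.1631 0.0264] [254. 153.]
scene strip_edge 0.81 [0.7497 0.1976 0.0196] [368. 197.]
scene strip_edge 0.72 [0.5498 0.1825 0.0181] [308. 174.]
scene tray_mid 0.75 [ 0.5514 -0.1917  0.0468] [238. 252.]Traceback (most recent call last):
  File "<stdin>", line 7, in <module>
ValueError: it knows: cube, hammer, pot, rings, strip_edge, strip_mid, tray, tray_home, tray_mid
```

```bash
python3 - <<'E'
from h import *
for n in ('scene','side'):
    im=snapshot(n); c=camera_params(n); save(n,im)
    if n=='side': print(n,np.round(c['world_from_camera'],3).tolist(),c['fov_y'])
    for q in ('strip_mid','strip_edge','tray','tray_mid','tray_home'):
        for r in spot_point(n,q)[:4]:
            print(n,q,round(r['score'],2),np.round(r['xyz'],4),proj(c,r['xyz']).round())
    for r in masks_of(n,'strip_mid')[:5]:
        m=r['pixels'];ys,xs=np.nonzero(m);print('mask',round(r['score'],2),m.sum(),xs.min(),xs.max(),ys.min(),ys.max(),im[m].mean(0).round())
print(sensors.observe()['time'])
a=cv2.imread('pics/scene.png');b=cv2.imread('pics/side.png')
E
```

```text
scene strip_mid 0.92 [0.7514 0.1944 0.0287] [368. 195.]
scene strip_mid 0.72 [0.3559 0.1597 0.0479] [252. 148.]
scene strip_mid 0.43 [0.5495 0.1832 0.0321] [308. 170.]
scene strip_mid 0.21 [ 0.6395 -0.4596 -0.0035] [203. 360.]
scene strip_edge 0.8 [0.3603 0.158  0.026 ] [253. 154.]
scene strip_edge 0.63 [0.5503 0.1807 0.0137] [307. 175.]
scene strip_edge 0.63 [0.7498 0.1974 0.021 ] [368. 196.]
scene strip_edge 0.63 [ 0.5486 -0.1805  0.002 ] [240. 258.]
scene tray 0.93 [ 0.5489 -0.1838  0.0008] [239. 259.]
scene tray 0.68 [ 0.5519 -0.1906  0.044 ] [238. 253.]
scene tray_mid 0.82 [ 0.5516 -0.1907  0.048 ] [238. 252.]
scene tray_home 0.84 [ 0.5501 -0.1865  0.0575] [238. 248.]
scene tray_home 0.57 [ 5.505e-01 -1.860e-01  3.000e-04] [240. 260.]
mask 0.97 561 248 257 116 180 [141. 118.  85.]
mask 0.72 118 302 309 172 193 [118. 100.  72.]
mask 0.63 823 359 392 124 156 [126. 127. 125.]
mask 0.62 554 359 376 167 220 [ 96.  68. 100.]
mask 0.27 457 217 238 178 203 [126. 117. 101.]
side [[-0.986, -0.09, 0.139, 0.399], [-0.165, 0.53, -0.832, 1.082], [0.001, -0.843, -0.537, 0.75], [0.0, 0.0, 0.0, 1.0]] 44.0952213543095
side strip_mid 0.89 [0.7443 0.194  0.0288] [201. 258.]
side strip_mid 0.87 [0.5493 0.1802 0.032 ] [287. 262.]
side strip_mid 0.69 [0.3596 0.1592 0.0422] [374. 262.]
side strip_edge 0.94 [0.3603 0.162  0.0245] [373. 269.]
side strip_edge 0.67 [0.5502 0.1857 0.0217] [287. 267.]
side strip_edge 0.55 [0.7424 0.1961 0.0204] [202. 262.]
side strip_edge 0.27 [ 0.6626  0.4192 -0.0028] [208. 347.]
side tray 0.92 [ 0.5492 -0.1856 -0.0033] [309. 194.]
side tray_mid 0.82 [ 0.5525 -0.1894  0.0427] [308. 179.]
side tray_home 0.75 [ 0.5468 -0.186   0.0571] [310. 175.]
mask 0.8 794 275 301 233 294 [117.  92.  70.]
mask 0.64 2580 345 408 221 306 [119.  94.  71.]
mask 0.57 826 186 214 228 287 [82. 49. 94.]
0.95
```

View pics/scene.png

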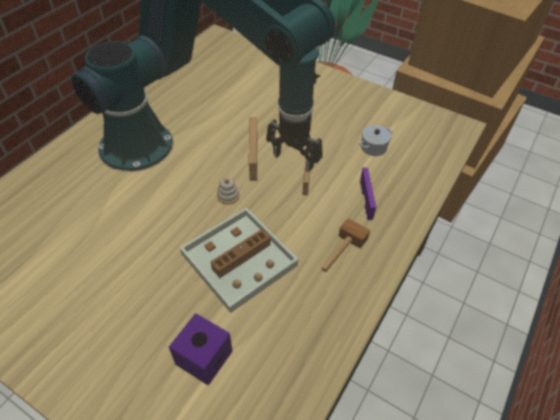

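View pics/side.png

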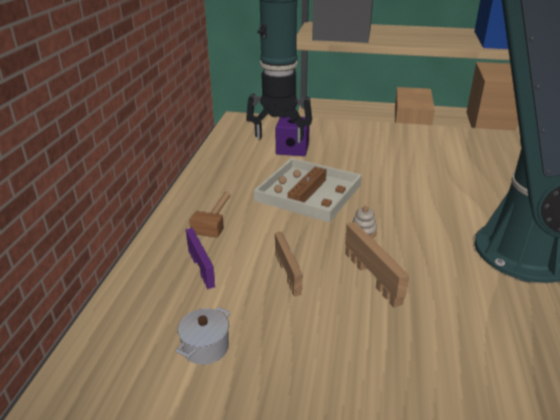

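The pictures show three strips: purple at scene (368,195), a large wooden one at (253,149), and a small wooden one at (308,172), which is at side (287,262). By the description (not purple, smaller of its colour) I choose the small wooden one, at about (0.55, 0.182). The tray is at scene (239,259), about (0.549, -0.185).

```bash
python3 - <<'E'
from h import *
s=sensors.observe();print(s)
im=snapshot('wrist');c=camera_params('wrist');T=np.array(c['world_from_camera']);print(T.round(3).tolist(),c['fov_y'])
print(proj(c,[.55,.18,.063]),proj(c,[.55,-.18,.045]))
a=im; b=cv2.imread('pics/side.png')[200:320,170:420]; s1=cv2.imread('pics/scene.png')[110:230,200:450]
o=np.vstack([cv2.resize(b,None,fx=2.4,fy=2.4),cv2.resize(s1,None,fx=2.4,fy=2.4)]);cv2.imwrite('pics/crop.png',o);save('w0',im)
E
```

```text
{'time': 0.95, 'joints': array([-1.15122291e-01,  3.58744455e-01,  1.51038372e+00, -3.48395002e-05,
        1.27250667e+00, -1.15123126e-01]), 'joint_velocities': array([-0.00124868, -0.00051544, -0.00296862,  0.00065702,  0.00096825,
       -0.00019022]), 'tau': array([ 9.13549575e-04, -5.27578604e+01, -2.79052162e+01,  5.38942970e-05,
        1.58126022e-03, -2.08689194e-06]), 'position': array([ 5.99978369e-01, -3.01962260e-05,  2.56306089e-01]), 'tcp_rot': array([-3.14154691e+00,  2.82333846e-05,  1.57080740e+00]), 'ft_force': array([0.760918  , 0.8595701 , 0.59151782]), 'ft_torque': array([-0.03371049,  0.03606991, -0.00312292]), 'gripper_force': 0.0, 'grip_width': 0.9939489775424617}
[[1.0, 0.0, 0.0, 0.601], [0.0, -0.953, -0.304, 0.078], [0.0, 0.304, -0.953, 0.373], [0.0, 0.0, 0.0, 1.0]] 63.633157028789086
[213.59333441 -35.22519646] [234.4542012 336.2971699]
```

View pics/crop.png

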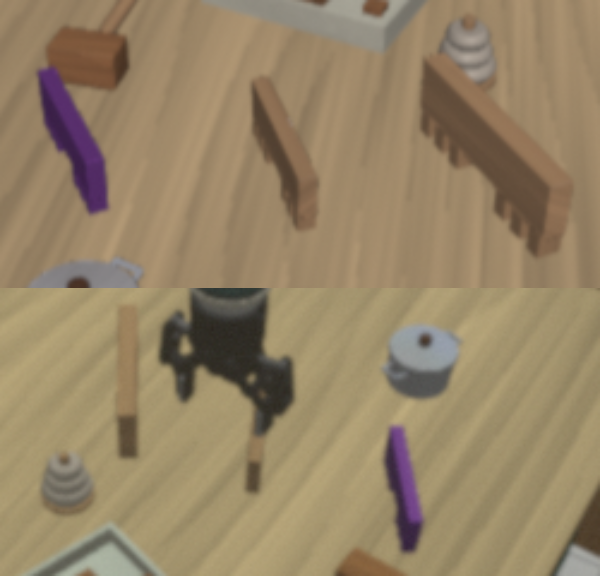

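The crop confirms it: small wooden comb in the middle, large wooden one on the right, purple one on the left. I'll move the wrist camera over it.

drive_tool([
  {"translation": [0.033, -0.008, 0], "dr": [0, 0, 0], "jaw": -1},
  {"translation": [0.033, -0.008, 0], "dr": [0, 0, 0], "jaw": -1},
  {"translation": [0.033, -0.008, 0], "dr": [0, 0, 0], "jaw": -1},
  {"translation": [0.033, -0.008, 0], "dr": [0, 0, 0], "jaw": -1},
  {"translation": [0.033, -0.008, 0], "dr": [0, 0, 0], "jaw": -1},
  {"translation": [0.033, -0.008, 0], "dr": [0, 0, 0], "jaw": -1},
  {"translation": [0, 0, 0], "dr": [0, 0, 0], "jaw": -1},
  {"translation": [0, 0, 0], "dr": [0, 0, 0], "jaw": -1},
])

```text
time: 1.67
position: [0.5514, 0.1996, 0.2563]
tcp_rot: [-3.142, 0.0, 1.574]
ft_force: [-0.3, -0.3, 0.9]
grip_width: 0.999
gripper_force: 0.0
```

```bash
python3 - <<'E'
from h import *
c=camera_params('wrist');im=snapshot('wrist');save('w1',im)
print(sensors.observe()['position'])
for q in ('strip_mid','strip_edge'):
    for r in spot_point('wrist',q)[:3]: print(q,round(r['score'],2),np.round(r['xyz'],4),proj(c,r['xyz']).round())
for r in masks_of('wrist','strip_mid')[:3]:
    m=r['pixels'];ys,xs=np.nonzero(m);print('mask',round(r['score'],2),m.sum(),xs.min(),xs.max(),ys.min(),ys.max());
np.save('c1.npy',c['world_from_camera'])
a=cv2.imread('pics/w0.png');b=cv2.imread('pics/w1.png')
cv2.imwrite('pics/w01.png',cv2.resize(np.vstack([a[160:],b]),(500,607))[:600])
E
```

```text
[0.55182479 0.19841113 0.25629167]
strip_mid 0.87 [0.5488 0.1789 0.0326] [275. 201.]
strip_mid 0.8 [0.7484 0.1932 0.0352] [469. 189.]
strip_mid 0.73 [0.3633 0.1618 0.0462] [ 94. 220.]
strip_edge 0.8 [0.5503 0.1838 0.0133] [277. 192.]
strip_edge 0.7 [0.7504 0.1934 0.0171] [462. 185.]
strip_edge 0.55 [0.3623 0.1601 0.0244] [104. 215.]
mask 0.91 5756 416 524 116 260
mask 0.76 12775 0 175 125 305
mask 0.72 3693 230 316 125 276
```

View pics/w01.png

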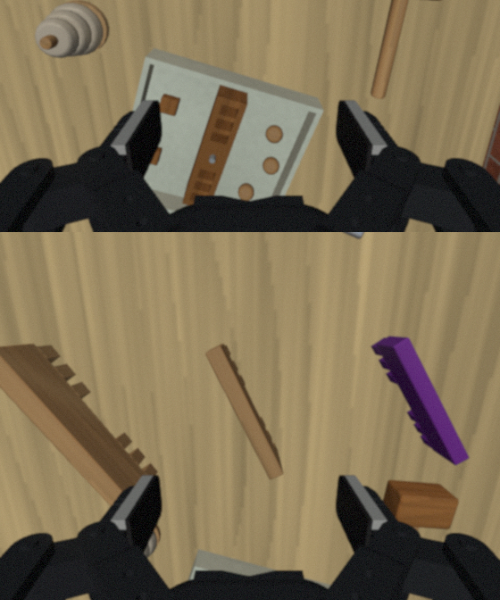

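The combined picture shows w0 at the top, with the tray, rail, slots and lock at about (212,160). In w1 below, the chosen strip runs from (215,347) to (275,475), and its top face is clear. Now I'll fit the strip's top face.

```bash
python3 - <<'E'
from h import *
im=cv2.cvtColor(cv2.imread('pics/w1.png'),cv2.COLOR_BGR2RGB)
c=camera_params('wrist'); c['world_from_camera']=np.load('c1.npy')
rs=masks_of('wrist','strip_mid')
m=[r['pixels'] for r in rs if r['pixels'][200,200:330].any() and 3000<r['pixels'].sum()<5000][0]
ys,xs=np.nonzero(m); 
g=im.astype(int).sum(2)
t,_=cv2.threshold(g[m].astype(np.float32).clip(0,765)[:,None]/3,0,255,cv2.THRESH_OTSU) if 0 else (None,None)
v=(g[m]/3).astype(np.uint8); t,_=cv2.threshold(v,0,255,cv2.THRESH_OTSU);print('otsu',t,np.histogram(v,8))
for nm,mm in(('all',m),('top',m&(g/3>t))):
    ys,xs=np.nonzero(mm)
    P=np.array([atz(c,(x,y),.063)[:2] for x,y in zip(xs,ys)],np.float32)
    r=cv2.minAreaRect(P*1000);print(nm,r,P.mean(0), P.shape)
    u,s,vt=np.linalg.svd(P-P.mean(0),full_matrices=False);print(vt[0],np.degrees(np.arctan2(-vt[0,0],vt[0,1])))
    pc=cv2.boxPoints(cv2.minAreaRect(np.stack([xs,ys],1).astype(np.float32)));print(pc.round())
o=im[110:290,200:340].copy();o2=o.copy();o2[(m&(g/3>t))[110:290,200:340]]=[255,0,0]
save('strip',cv2.resize(np.hstack([o,o2]),None,fx=2.8,fy=2.8,interpolation=cv2.INTER_NEAREST))
E
```

```text
otsu 86.0 (array([ 233,  240,  153,  123,  182,  606, 2116,   40]), array([ 49.   ,  58.375,  67.75 ,  77.125,  86.5  ,  95.875, 105.25 ,
       114.625, 124.   ]))
all ((552.0107421875, 182.90390014648438), (23.564064025878906, 159.52133178710938), 25.7048397064209) [0.548936   0.18909457] (3693, 2)
[ 0.43119398 -0.90225923] -154.45663
[[228. 134.]
 [251. 123.]
 [324. 267.]
 [300. 279.]]
top ((552.0107421875, 182.90390014648438), (23.564064025878906, 159.52133178710938), 25.7048397064209) [0.5474649  0.18728426] (2951, 2)
[ 0.43545106 -0.9002124 ] -154.18599
[[228. 134.]
 [251. 123.]
 [324. 267.]
 [300. 279.]]
```

View pics/strip.png

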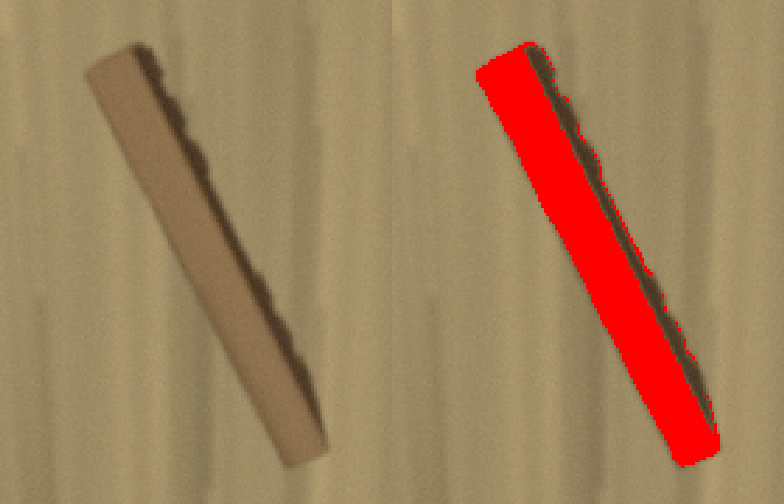

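drive_tool([
  {"translation": [-0.04, 0, 0], "dr": [0, 0, 0], "jaw": -1},
  {"translation": [-0.04, 0, 0], "dr": [0, 0, 0], "jaw": -1},
  {"translation": [-0.04, 0, 0], "dr": [0, 0, 0], "jaw": -1},
  {"translation": [-0.04, 0, 0], "dr": [0, 0, 0], "jaw": -1},
  {"translation": [-0.04, 0, 0], "dr": [0, 0, 0], "jaw": -1},
  {"translation": [-0.04, 0, 0], "dr": [0, 0, 0], "jaw": -1},
  {"translation": [-0.04, 0, 0], "dr": [0, 0, 0], "jaw": -1},
  {"translation": [-0.04, 0, 0], "dr": [0, 0, 0], "jaw": -1},
  {"translation": [-0.02, 0, 0], "dr": [0, 0, 0], "jaw": -1},
  {"translation": [0, 0, 0], "dr": [0, 0, 0], "jaw": -1},
  {"translation": [0, 0, 0], "dr": [0, 0, 0], "jaw": -1},
])

```text
time: 2.83
position: [0.5516, -0.144, 0.2562]
tcp_rot: [-3.141, -0.0, 1.567]
ft_force: [0.6, 0.5, -0.4]
grip_width: 1.0
gripper_force: 0.0
```

```bash
python3 - <<'E'
from h import *
c=camera_params('wrist');im=snapshot('wrist');save('w2',im);np.save('c2.npy',c['world_from_camera'])
print(sensors.observe()['position'],np.round(c['world_from_camera'],3).tolist())
for q in ('tray_mid','tray','tray_home'):
    for r in spot_point('wrist',q)[:2]: print(q,round(r['score'],2),np.round(r['xyz'],4),proj(c,r['xyz']).round())
save('w2x',cv2.resize(im,(784,588),interpolation=cv2.INTER_CUBIC))
E
```

```text
[ 0.55155797 -0.14261777  0.2561268 ] [[1.0, -0.004, -0.001, 0.552], [-0.004, -0.953, -0.304, -0.066], [-0.0, 0.304, -0.953, 0.373], [0.0, 0.0, 0.0, 1.0]]
tray_mid 0.6 [ 0.5483 -0.1861  0.044 ] [275. 224.]
tray 0.94 [ 0.5473 -0.1862  0.0024] [274. 212.]
tray_home 0.58 [ 0.5501 -0.1873  0.0568] [276. 229.]
```

View pics/w2x.png

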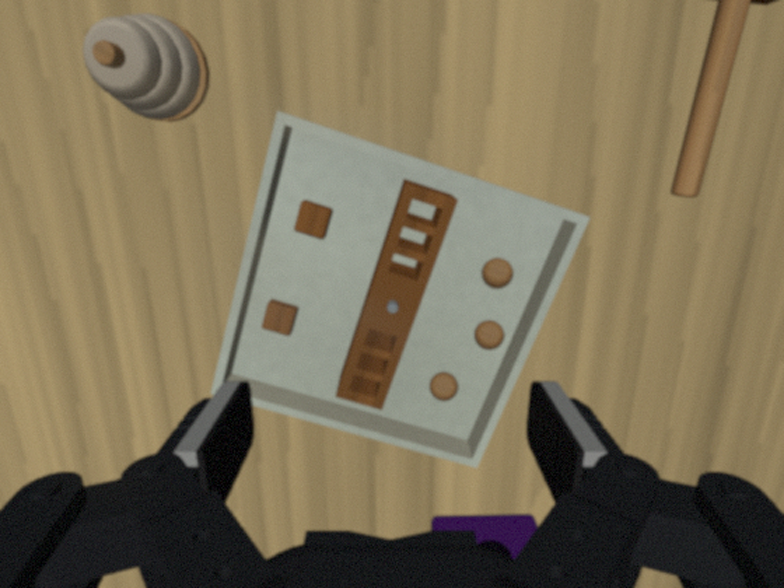

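w2 shows the tray with the rail from (430,190) to (360,402) in the enlarged picture, the lock at (392,307), three slots on either side of it, and the yaw at about -17°. I'll rectify the rail-top plane to measure it.

```bash
cat > rect.py <<'E'
from h import *
def rectify(im,c,ctr,yaw,z,L=200,W=80,s=4):
    # image columns = local y (increasing right), rows = local x (downwards)
    R=np.array([[np.cos(yaw),-np.sin(yaw)],[np.sin(yaw),np.cos(yaw)]])
    src=[];dst=[]
    for lx in(-W/2,W/2):
        for ly in(-L/2,L/2):
            p=np.array(ctr)+R@np.array([lx,ly])/1000
            src.append(proj(c,[p[0],p[1],z]));dst.append([(ly+L/2)*s,(lx+W/2)*s])
    H=cv2.getPerspectiveTransform(np.float32(src),np.float32(dst))
    return cv2.warpPerspective(im,H,(L*s,W*s),flags=cv2.INTER_CUBIC)
E
python3 - <<'E'
from rect import *
c=camera_params('wrist')
c['world_from_camera']=np.load('c1.npy')
Q=[atz(c,p,.063) for p in [(230.7,136.4),(247.5,125.4),(317.1,271.1),(303.6,276.8)]];print(np.round(Q,4))
m=np.mean(Q,0);d=(Q[0]+Q[1]-Q[2]-Q[3])/2;ys=np.arctan2(-d[0],d[1]);print('strip',m,np.linalg.norm(d),ys,[np.linalg.norm(Q[0]-Q[1]),np.linalg.norm(Q[2]-Q[3])])
w1=cv2.imread('pics/w1.png');a=rectify(w1,c,m[:2],ys,.063,W=50)
c['world_from_camera']=np.load('c2.npy')
Q=[atz(c,np.array(p)/1.4,.045) for p in [(405,182),(455,200),(382,408),(338,397)]]
m2=np.mean(Q,0);d=(Q[0]+Q[1]-Q[2]-Q[3])/2;y2=np.arctan2(-d[0],d[1]);print('rail',m2,np.linalg.norm(d),y2,[np.linalg.norm(Q[0]-Q[1]),np.linalg.norm(Q[2]-Q[3])])
print('lock',atz(c,(392/1.4,307/1.4),.053))
w2=cv2.imread('pics/w2.png');b=rectify(w2,c,m2[:2],y2,.045,W=60)
# tick lines every 10mm
for I in(a,b):
    h=I.shape[0]
    for k in range(-100,101,10): cv2.line(I,((k+100)*4,0),((k+100)*4,6),(0,0,255) if k%50 else (255,0,0),1)
    for k in range(-h//8,h//8,10): cv2.line(I,(0,h//2+k*4),(6,h//2+k*4),(0,0,255),1)
    cv2.line(I,(0,h//2),(14,h//2),(255,0,0),1)
# line edges of rail via saturation
def edges(I,half,rng):
    g=cv2.GaussianBlur(I,(0,0),2).astype(float); s=g[:,:,2]-g[:,:,0]; h=I.shape[0]
    lo=[];hi=[];xs=[]
    for ly in rng:
        col=s[:,int((ly+100)*4)-4:int((ly+100)*4)+5].mean(1);gr=np.gradient(col);z=h//2
        i=np.arange(h)
        w=lambda ctr:(abs((i-z)/4-ctr)<6)
        l=np.argmax(np.where(w(-half),gr,-9));r=np.argmin(np.where(w(half),gr,9));lo.append((l-z)/4);hi.append((r-z)/4);xs.append(ly)
    print('lo',np.polyfit(xs,lo,1),'hi',np.polyfit(xs,hi,1));print(lo,hi)
edges(b,19,range(-80,81,10)); edges(a,9,range(-70,71,10))
cv2.imwrite('pics/rect.png',np.vstack([a,b]))
E
```

```text
[[0.509  0.2479 0.063 ]
 [0.5244 0.2576 0.063 ]
 [0.592  0.1132 0.063 ]
 [0.5784 0.1066 0.063 ]]
strip [0.55095173 0.18133462 0.063     ] 0.15836905715817826 0.4470682434578807 [np.float64(0.018141076684980655), np.float64(0.015115348606822548)]
rail [ 0.5542642  -0.17862584  0.045     ] 0.1704439348907324 -0.30595073880862733 [np.float64(0.036337817610360555), np.float64(0.035678908108865814)]
lock [ 0.553776   -0.17790449  0.053     ]
lo [ 8.57843137e-03 -1.98529412e+01] hi [1.12745098e-02 1.79264706e+01]
[np.float64(-19.75), np.float64(-20.25), np.float64(-20.75), np.float64(-20.5), np.float64(-20.25), np.float64(-20.25), np.float64(-20.25), np.float64(-20.25), np.float64(-19.75), np.float64(-19.75), np.float64(-19.75), np.float64(-19.75), np.float64(-19.75), np.float64(-19.25), np.float64(-19.25), np.float64(-19.0), np.float64(-19.0)] [np.float64(17.0), np.float64(17.0), np.float64(17.0), np.float64(17.25), np.float64(17.75), np.float64(18.0), np.float64(17.75), np.float64(17.75), np.float64(17.75), np.float64(18.0), np.float64(18.25), np.float64(18.5), np.float64(18.25), np.float64(18.5), np.float64(18.75), np.float64(18.5), np.float64(18.75)]
lo [-0.01455357 -8.41666667] hi [-1.60714286e-03  7.95000000e+00]
[np.float64(-8.0), np.float64(-7.0), np.float64(-5.25), np.float64(-8.75), np.float64(-8.25), np.float64(-8.0), np.float64(-9.25), np.float64(-9.25), np.float64(-8.75), np.float64(-8.75), np.float64(-9.25), np.float64(-9.0), np.float64(-9.0), np.float64(-9.25), np.float64(-8.5)] [np.float64(7.75), np.float64(8.0), np.float64(8.25), np.float64(8.0), np.float64(8.0), np.float64(8.0), np.float64(7.5), np.float64(8.5), np.float64(8.25), np.float64(8.25), np.float64(7.5), np.float64(8.0), np.float64(7.75), np.float64(8.0), np.float64(7.5)]
```

View pics/rect.png

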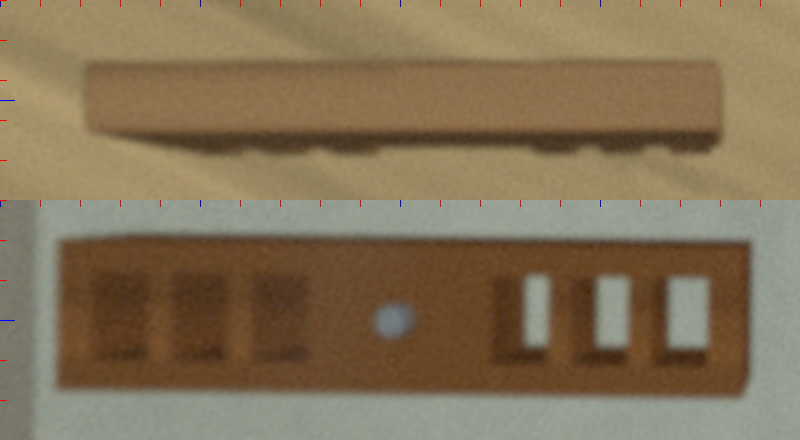

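The rectified picture shows:

| Part | Measured | Given | Centre | Yaw |
|---|---|---|---|---|
| Strip top | 159.5 × 17.8 mm | 160 × 18 mm | (0.5499, 0.1815) | 0.447 |
| Rail slots (±70, ±50, ±30 all match) | – | – | (0.5537, -0.1782) | -0.316 |

The lock agrees with the rail centre to within about 0.5 mm. Next I'll go above the strip.

drive_tool([
  {"translation": [0.036, 0, 0], "dr": [0, 0, 0], "jaw": -1},
  {"translation": [0.036, 0, 0], "dr": [0, 0, 0], "jaw": -1},
  {"translation": [0.036, 0, 0], "dr": [0, 0, 0], "jaw": -1},
  {"translation": [0.036, 0, 0], "dr": [0, 0, 0], "jaw": -1},
  {"translation": [0.036, 0, 0], "dr": [0, 0, 0], "jaw": -1},
  {"translation": [0.036, 0, 0], "dr": [0, 0, 0], "jaw": -1},
  {"translation": [0.036, 0, 0], "dr": [0, 0, 0], "jaw": -1},
  {"translation": [0.036, 0, 0], "dr": [0, 0, 0], "jaw": -1},
  {"translation": [0.036, 0, 0], "dr": [0, 0, -0.11], "jaw": -1},
  {"translation": [0, 0, 0.03], "dr": [0, 0, -0.11], "jaw": -1},
  {"translation": [0, 0, 0.03], "dr": [0, 0, -0.11], "jaw": -1},
  {"translation": [0, 0, 0.03], "dr": [0, 0, -0.11], "jaw": -1},
])

```text
time: 4.03
position: [0.5516, 0.1846, 0.166]
tcp_rot: [3.14, 0.0, 2.02]
ft_force: [0.0, -0.1, -1.2]
grip_width: 0.997
gripper_force: 0.0
```

drive_tool([
  {"translation": [0, 0, 0], "dr": [0, 0, 0], "jaw": -1},
  {"translation": [0, 0, 0], "dr": [0, 0, 0], "jaw": -1},
])

```text
time: 4.2
position: [0.5501, 0.1828, 0.1653]
tcp_rot: [-3.138, -0.001, 2.009]
ft_force: [0.2, 0.5, 1.0]
grip_width: 1.002
gripper_force: 0.0
```

```bash
cat > go.py <<'E'
import sys
from h import *
from scipy.spatial.transform import Rotation as R
# usage: go.py x y z yaw(tool)  -> remaining shift in tool axes, turn
def go(t,yaw):
    s=sensors.observe();A=R.from_euler('xyz',s['tcp_rot']);B=R.from_euler('xyz',[np.pi,0,yaw])
    print('t',s['time'],'pos',s['position'].round(4),'rot',s['tcp_rot'].round(4),'F',s['ft_force'].round(1),'grip',round(s['grip_width'],3),s['gripper_force'])
    print('shift',A.inv().apply(np.array(t)-s['position']).round(4),'turn',(A.inv()*B).as_rotvec().round(4))
go([float(v) for v in sys.argv[1:4]],float(sys.argv[4]))
E
python3 go.py .5499 .1815 .052 2.018
```

```text
t 4.2 pos [0.5501 0.1828 0.1653] rot [-3.1376e+00 -1.1000e-03  2.0092e+00] F [0.2 0.5 1. ] grip 1.002 0.0
shift [-0.0012 -0.0003  0.1133] turn [-0.004  -0.0011 -0.0088]
```

drive_tool([
  {"translation": [-0.001, 0, 0.03], "dr": [0, 0, 0], "jaw": -1},
  {"translation": [0, 0, 0.03], "dr": [0, 0, 0], "jaw": -1},
  {"translation": [0, 0, 0.03], "dr": [0, 0, 0], "jaw": -1},
  {"translation": [0, 0, 0.015], "dr": [0, 0, 0], "jaw": -1},
  {"translation": [0, 0, 0.009], "dr": [0, 0, 0], "jaw": -1},
  {"translation": [0, 0, 0], "dr": [0, 0, 0], "jaw": -1},
])

```text
time: 4.7
position: [0.5526, 0.1813, 0.0523]
tcp_rot: [-3.141, -0.0, 2.009]
ft_force: [0.1, -0.4, 1.0]
grip_width: 1.001
gripper_force: 0.0
```

```bash
python3 go.py .5499 .1815 .052 2.018; python3 -c "
from h import *
im=snapshot('wrist');save('pre',im)
save('prex',im)"
```

```text
t 4.7 pos [0.5526 0.1813 0.0523] rot [-3.1413e+00 -1.0000e-04  2.0088e+00] F [ 0.1 -0.4  1. ] grip 1.001 0.0
shift [ 0.0013 -0.0024  0.0003] turn [-0.0003 -0.0001 -0.0092]
```

View pics/prex.png

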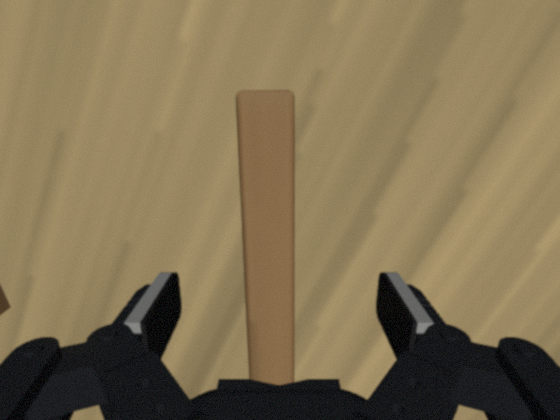

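The strip sits straight between the fingers. Its middle is at column 270 against 278 for the fingers, which agrees with the computed 2.4 mm shift. I'll correct that and close.

drive_tool([
  {"translation": [0.001, -0.0024, 0], "dr": [0, 0, -0.009], "jaw": -1},
  {"translation": [0, 0, 0], "dr": [0, 0, 0], "jaw": 1},
  {"translation": [0, 0, 0], "dr": [0, 0, 0], "jaw": 1},
  {"translation": [0, 0, 0], "dr": [0, 0, 0], "jaw": 1},
  {"translation": [0, 0, 0], "dr": [0, 0, 0], "jaw": 1},
  {"translation": [0, 0, 0], "dr": [0, 0, 0], "jaw": 1},
  {"translation": [0, 0, 0], "dr": [0, 0, 0], "jaw": 1},
  {"translation": [0, 0, 0], "dr": [0, 0, 0], "jaw": 1},
  {"translation": [0, 0, 0], "dr": [0, 0, 0], "jaw": 1},
  {"translation": [0, 0, 0], "dr": [0, 0, 0], "jaw": 1},
  {"translation": [0, 0, 0], "dr": [0, 0, 0], "jaw": 1},
])

```text
time: 5.67
position: [0.5501, 0.181, 0.0526]
tcp_rot: [3.141, 0.0, 2.02]
ft_force: [0.1, 0.6, 5.9]
grip_width: 0.203
gripper_force: 59.1
```

```bash
python3 go.py .5499 .1815 .052 2.018
```

```text
t 5.6667 pos [0.5501 0.181  0.0526] rot [3.1411e+00 1.0000e-04 2.0197e+00] F [0.1 0.6 5.9] grip 0.203 59.10136342048645
shift [0.0005 0.     0.0006] turn [0.0005 0.0001 0.0017]
```

drive_tool([
  {"translation": [0, 0, -0.01], "dr": [0, 0, 0], "jaw": 1},
  {"translation": [0, 0, -0.02], "dr": [0, 0, 0], "jaw": 1},
  {"translation": [0, 0, -0.03], "dr": [0, 0, 0], "jaw": 1},
  {"translation": [0, 0, -0.03], "dr": [0, 0, 0], "jaw": 1},
  {"translation": [0, 0, -0.03], "dr": [0, 0, 0.1], "jaw": 1},
  {"translation": [0, 0, -0.02], "dr": [0, 0, 0.11], "jaw": 1},
  {"translation": [0, 0, 0], "dr": [0, 0, 0.11], "jaw": 1},
  {"translation": [0, 0, 0], "dr": [0, 0, 0.11], "jaw": 1},
  {"translation": [0, 0, 0], "dr": [0, 0, 0.11], "jaw": 1},
  {"translation": [0, 0, 0], "dr": [0, 0, 0.11], "jaw": 1},
  {"translation": [0, 0, 0], "dr": [0, 0, 0.1], "jaw": 1},
  {"translation": [0, 0, 0], "dr": [0, 0, 0], "jaw": 1},
])

```text
time: 6.67
position: [0.5492, 0.1809, 0.1923]
tcp_rot: [-3.141, 0.0, 1.266]
ft_force: [0.2, -0.2, -2.3]
grip_width: 0.206
gripper_force: 58.6
```

```bash
python3 go.py .5537 -.1782 .15 1.255
```

```text
t 6.6667 pos [0.5492 0.1809 0.1923] rot [-3.1407e+00  4.0000e-04  1.2663e+00] F [ 0.2 -0.2 -2.3] grip 0.206 58.58520448207855
shift [-0.3412  0.1119  0.0424] turn [-0.0009  0.0005  0.0113]
```

drive_tool([
  {"translation": [-0.0341, 0.0112, 0], "dr": [0, 0, 0.0], "jaw": 1},
  {"translation": [-0.0341, 0.0112, 0], "dr": [0, 0, 0], "jaw": 1},
  {"translation": [-0.0341, 0.0112, 0], "dr": [0, 0, 0], "jaw": 1},
  {"translation": [-0.0341, 0.0112, 0], "dr": [0, 0, 0], "jaw": 1},
  {"translation": [-0.0341, 0.0112, 0], "dr": [0, 0, 0], "jaw": 1},
  {"translation": [-0.0341, 0.0112, 0], "dr": [0, 0, 0], "jaw": 1},
  {"translation": [-0.0341, 0.0112, 0], "dr": [0, 0, 0], "jaw": 1},
  {"translation": [-0.0341, 0.0112, 0], "dr": [0, 0, 0], "jaw": 1},
  {"translation": [-0.0341, 0.0112, 0], "dr": [0, 0, 0], "jaw": 1},
  {"translation": [-0.0341, 0.0112, 0], "dr": [0, 0, 0.01], "jaw": 1},
  {"translation": [0, 0, 0], "dr": [0, 0, 0], "jaw": 1},
  {"translation": [0, 0, 0.04], "dr": [0, 0, 0], "jaw": 1},
])

```text
time: 7.67
position: [0.5611, -0.1828, 0.1586]
tcp_rot: [3.127, 0.002, 1.26]
ft_force: [2.3, -0.5, -0.9]
grip_width: 0.206
gripper_force: 58.9
```

drive_tool([
  {"translation": [0, 0, 0], "dr": [0, 0, 0], "jaw": 1},
  {"translation": [0, 0, 0], "dr": [0, 0, 0], "jaw": 1},
])

```text
time: 7.83
position: [0.5534, -0.1769, 0.1506]
tcp_rot: [-3.136, -0.001, 1.262]
ft_force: [0.4, 0.4, -1.6]
grip_width: 0.2
gripper_force: 58.8
```

```bash
python3 - <<'E'
from rect import *
c=camera_params('wrist');im=snapshot('wrist');save('w3',im)
for q in ('strip_mid',):
    for r in spot_point('wrist',q)[:2]: print(q,round(r['score'],2),np.round(r['xyz'],4),proj(c,r['xyz']).round())
for n in('scene','side'): save(n+'3',snapshot(n))
E
python3 go.py .5537 -.1782 .108 1.255
python3 - <<'E'
import cv2,numpy as np
a=cv2.imread('pics/w3.png');b=cv2.imread('pics/side3.png')[120:230,240:380];d=cv2.imread('pics/scene3.png')[190:300,170:310]
s=np.hstack([cv2.resize(x,(280,220),interpolation=cv2.INTER_CUBIC) for x in(b,d)])
cv2.imwrite('pics/m3.png',np.vstack([a[:378],s]))
E
```

```text
t 8.0333 pos [ 0.5566 -0.1778  0.1538] rot [3.1394e+00 3.0000e-04 1.2613e+00] F [ 0.2  0.4 -0.5] grip 0.204 58.7632030248642
shift [-0.0013 -0.0028  0.0458] turn [0.0022 0.0003 0.0063]
```

View pics/m3.png

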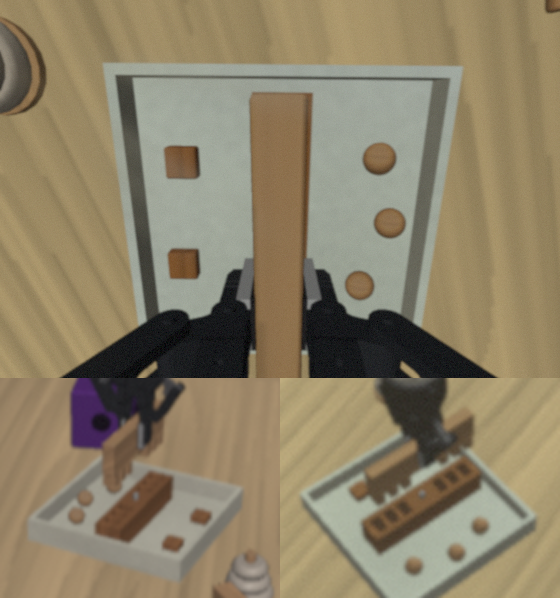

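The strip hangs level over the rail. The wrist view shows its +y end at (278,93), and both side views show the teeth above the slots. I'll let it settle and check the grip offset.

drive_tool([
  {"translation": [0, 0, 0], "dr": [0, 0, 0], "jaw": 1},
  {"translation": [0, 0, 0], "dr": [0, 0, 0], "jaw": 1},
  {"translation": [0, 0, 0], "dr": [0, 0, 0], "jaw": 1},
])

```text
time: 8.28
position: [0.5561, -0.1778, 0.153]
tcp_rot: [3.14, 0.0, 1.26]
ft_force: [-0.9, 0.8, -1.2]
grip_width: 0.205
gripper_force: 58.8
```

```bash
python3 go.py .5537 -.1782 .107 1.255; python3 - <<'E'
from rect import *
from scipy.spatial.transform import Rotation as R
c=camera_params('wrist');im=snapshot('wrist');save('w4',im);s=sensors.observe()
A=R.from_euler('xyz',s['tcp_rot'])
g=cv2.GaussianBlur(im,(0,0),1).astype(float)
col=g[70:130,262:296].mean(1);d=np.gradient(col[:,0]-col[:,2]);print('top edge row',70+np.argmin(d),d.min())
row=g[150:156].mean(0);q=(row[:,0]-row[:,2]);dd=np.gradient(q);print('cols',230+np.argmax(dd[230:275]),275+np.argmin(dd[275:330]));print(q[240:325:4].round())
for r in (70+np.argmin(d),):
  for u in (252,278,304):
    p=atz(c,(u,r),s['position'][2]+.0104);print(A.inv().apply(p-s['position']).round(4))
E
```

```text
t 8.2833 pos [ 0.5561 -0.1778  0.153 ] rot [3.1404e+00 2.0000e-04 1.2604e+00] F [-0.9  0.8 -1.2] grip 0.205 58.76406669616699
shift [-0.0011 -0.0022  0.046 ] turn [0.0012 0.0002 0.0054]
top edge row 79 -0.8970588235294059
cols 247 305
[ 4.  6. 53. 63. 63. 63. 61. 62. 62. 63. 64. 63. 64. 64. 64. 63. 47.  5.
  5.  5.  5.  5.]
[ 0.0845 -0.0071 -0.0104]
[ 0.0845  0.0006 -0.0104]
[ 0.0845  0.0082 -0.0104]
```

drive_tool([
  {"translation": [-0.001, -0.002, 0.005], "dr": [0, 0, 0.005], "jaw": 1},
  {"translation": [0, 0, 0.01], "dr": [0, 0, 0], "jaw": 1},
  {"translation": [0, 0, 0.01], "dr": [0, 0, 0], "jaw": 1},
  {"translation": [0, 0, 0.01], "dr": [0, 0, 0], "jaw": 1},
  {"translation": [0, 0, 0.008], "dr": [0, 0, 0], "jaw": 1},
  {"translation": [0, 0, 0.005], "dr": [0, 0, 0], "jaw": 1},
  {"translation": [0, 0, 0.002], "dr": [0, 0, 0], "jaw": 1},
  {"translation": [0, 0, 0], "dr": [0, 0, 0], "jaw": 1},
  {"translation": [0, 0, 0], "dr": [0, 0, 0], "jaw": 1},
  {"translation": [0, 0, 0], "dr": [0, 0, 0], "jaw": 1},
  {"translation": [0, 0, 0], "dr": [0, 0, 0], "jaw": 1},
])

```text
time: 9.25
position: [0.5539, -0.1784, 0.1028]
tcp_rot: [3.141, 0.0, 1.255]
ft_force: [-0.6, 0.8, -0.7]
grip_width: 0.203
gripper_force: 58.8
```

```bash
python3 go.py .5537 -.1782 .0976 1.255; python3 - <<'E'
from rect import *
from scipy.spatial.transform import Rotation as R
for n in ('w4',):
    im=cv2.cvtColor(cv2.imread('pics/w4.png'),cv2.COLOR_BGR2RGB)
    g=cv2.GaussianBlur(im,(0,0),1).astype(float)
    col=g[70:130,262:296].mean(1);d=np.gradient(col[:,0]-col[:,2]);r=70+np.argmax(d);print('row',r)
    c=camera_params('wrist');s=sensors.observe();A=R.from_euler('xyz',s['tcp_rot'])
    for u in(248,276,305):
        p=atz(c,(u,r),s['position'][2]+.0104);print(A.inv().apply(p-s['position']).round(4))
E
```

```text
t 9.25 pos [ 0.5539 -0.1784  0.1028] rot [3.1406e+00 2.0000e-04 1.2548e+00] F [-0.6  0.8 -0.7] grip 0.203 58.78463566303253
shift [ 0.0002 -0.0002  0.0052] turn [ 0.001   0.0002 -0.0002]
row 92
[ 0.0808 -0.0085 -0.0104]
[ 0.0808 -0.0001 -0.0104]
[ 0.0808  0.0085 -0.0104]
```

drive_tool([
  {"translation": [-0.0005, 0, 0.001], "dr": [0, 0, 0], "jaw": 1},
  {"translation": [0, 0, 0.001], "dr": [0, 0, 0], "jaw": 1},
  {"translation": [0, 0, 0.001], "dr": [0, 0, 0], "jaw": 1},
  {"translation": [0, 0, 0.001], "dr": [0, 0, 0], "jaw": 1},
  {"translation": [0, 0, 0.001], "dr": [0, 0, 0], "jaw": 1},
  {"translation": [0, 0, 0.001], "dr": [0, 0, 0], "jaw": 1},
  {"translation": [0, 0, 0], "dr": [0, 0, 0], "jaw": 1},
  {"translation": [0, 0, 0], "dr": [0, 0, 0], "jaw": 1},
])

```text
time: 9.92
position: [0.5532, -0.1787, 0.0961]
tcp_rot: [-3.141, -0.0, 1.255]
ft_force: [-0.1, 0.0, -0.6]
grip_width: 0.201
gripper_force: 58.8
```

drive_tool([
  {"translation": [0, 0, 0.001], "dr": [0, 0, 0], "jaw": 1},
  {"translation": [0, 0, 0.001], "dr": [0, 0, 0], "jaw": 1},
  {"translation": [0, 0, 0], "dr": [0, 0, 0], "jaw": 1},
])

```text
time: 10.17
position: [0.5532, -0.1787, 0.0941]
tcp_rot: [-3.141, 0.0, 1.255]
ft_force: [0.2, -0.4, -0.9]
grip_width: 0.204
gripper_force: 58.8
```

drive_tool([
  {"translation": [0, 0, 0.001], "dr": [0, 0, 0], "jaw": 1},
  {"translation": [0, 0, 0.001], "dr": [0, 0, 0], "jaw": 1},
  {"translation": [0, 0, 0.001], "dr": [0, 0, 0], "jaw": 1},
  {"translation": [0, 0, 0.001], "dr": [0, 0, 0], "jaw": 1},
  {"translation": [0, 0, 0], "dr": [0, 0, 0], "jaw": 1},
  {"translation": [0, 0, 0], "dr": [0, 0, 0], "jaw": 1},
])

```text
time: 10.67
position: [0.5532, -0.1787, 0.0902]
tcp_rot: [-3.141, 0.0, 1.255]
ft_force: [-0.1, 1.0, -1.1]
grip_width: 0.202
gripper_force: 58.8
```

drive_tool([
  {"translation": [0, 0, 0.001], "dr": [0, 0, 0], "jaw": 1},
  {"translation": [0, 0, 0.001], "dr": [0, 0, 0], "jaw": 1},
  {"translation": [0, 0, 0.001], "dr": [0, 0, 0], "jaw": 1},
  {"translation": [0, 0, 0.001], "dr": [0, 0, 0], "jaw": 1},
  {"translation": [0, 0, 0.001], "dr": [0, 0, 0], "jaw": 1},
  {"translation": [0, 0, 0], "dr": [0, 0, 0], "jaw": 1},
])

```text
time: 11.17
position: [0.5534, -0.1788, 0.0857]
tcp_rot: [3.141, 0.0, 1.255]
ft_force: [-2.0, 0.8, 4.6]
grip_width: 0.203
gripper_force: 59.8
```

Force rose by about 6 N, so the button is moving. I'll continue gently.

drive_tool([
  {"translation": [0, 0, 0.001], "dr": [0, 0, 0], "jaw": 1},
  {"translation": [0, 0, 0.001], "dr": [0, 0, 0], "jaw": 1},
  {"translation": [0, 0, 0.001], "dr": [0, 0, 0], "jaw": 1},
  {"translation": [0, 0, 0.001], "dr": [0, 0, 0], "jaw": 1},
  {"translation": [0, 0, 0], "dr": [0, 0, 0], "jaw": 1},
])

```text
time: 11.58
position: [0.5534, -0.1788, 0.0816]
tcp_rot: [3.141, 0.0, 1.255]
ft_force: [-0.4, 0.7, 4.8]
grip_width: 0.202
gripper_force: 59.9
```

drive_tool([
  {"translation": [0, 0, 0.0005], "dr": [0, 0, 0], "jaw": 1},
  {"translation": [0, 0, 0.0005], "dr": [0, 0, 0], "jaw": 1},
  {"translation": [0, 0, 0.0005], "dr": [0, 0, 0], "jaw": 1},
  {"translation": [0, 0, 0], "dr": [0, 0, 0], "jaw": 1},
])

```text
time: 11.92
position: [0.5534, -0.1788, 0.0801]
tcp_rot: [3.141, 0.0, 1.255]
ft_force: [-1.8, 0.4, 4.7]
grip_width: 0.201
gripper_force: 59.9
```

drive_tool([
  {"translation": [0, 0, 0.0005], "dr": [0, 0, 0], "jaw": 1},
  {"translation": [0, 0, 0.0005], "dr": [0, 0, 0], "jaw": 1},
  {"translation": [0, 0, 0], "dr": [0, 0, 0], "jaw": 1},
])

```text
time: 12.17
position: [0.5534, -0.1788, 0.0796]
tcp_rot: [3.141, 0.0, 1.255]
ft_force: [-1.9, 0.2, 9.6]
grip_width: 0.204
gripper_force: 60.5
```

drive_tool([
  {"translation": [0, 0, 0.0003], "dr": [0, 0, 0], "jaw": 1},
  {"translation": [0, 0, 0.0003], "dr": [0, 0, 0], "jaw": 1},
  {"translation": [0, 0, 0], "dr": [0, 0, 0], "jaw": 1},
])

```text
time: 12.42
position: [0.5534, -0.1788, 0.0795]
tcp_rot: [3.141, 0.0, 1.255]
ft_force: [-2.6, 1.2, 14.1]
grip_width: 0.203
gripper_force: 61.4
```

Seated at z 0.0795 with stiff contact, as expected for fully home. Now I'll release and retreat.

drive_tool([
  {"translation": [0, 0, 0], "dr": [0, 0, 0], "jaw": 0},
  {"translation": [0, 0, 0], "dr": [0, 0, 0], "jaw": 0},
  {"translation": [0, 0, 0], "dr": [0, 0, 0], "jaw": 0},
  {"translation": [0, 0, 0], "dr": [0, 0, 0], "jaw": 0},
  {"translation": [0, 0, 0], "dr": [0, 0, 0], "jaw": 0},
  {"translation": [0, 0, -0.01], "dr": [0, 0, 0], "jaw": 0},
  {"translation": [0, 0, -0.02], "dr": [0, 0, 0], "jaw": 0},
  {"translation": [0, 0, -0.03], "dr": [0, 0, 0], "jaw": 0},
  {"translation": [0, 0, -0.03], "dr": [0, 0, 0], "jaw": 0},
  {"translation": [0, 0, -0.03], "dr": [0, 0, 0], "jaw": 0},
  {"translation": [0, 0, 0], "dr": [0, 0, 0], "jaw": 0},
  {"translation": [0, 0, 0], "dr": [0, 0, 0], "jaw": 0},
])

```text
time: 13.42
position: [0.5548, -0.1794, 0.2009]
tcp_rot: [3.136, 0.001, 1.255]
ft_force: [-0.7, -0.4, 0.0]
grip_width: 0.497
gripper_force: 0.0
```

```bash
python3 - <<'E'
from h import *
w=snapshot('wrist')
for n in('scene','side'):
    save(n+'5',snapshot(n))
    for q in('strip_mid','strip_edge'): print(n,q,[(round(r['score'],2),np.round(r['xyz'],4).tolist()) for r in spot_point(n,q)[:4]])
save('w5',w)
a=cv2.imread('pics/w5.png');b=cv2.imread('pics/side5.png')[120:230,240:380];d=cv2.imread('pics/scene5.png')[190:300,170:310]
cv2.imwrite('pics/m5.png',np.vstack([a[:300],np.hstack([cv2.resize(x,(280,220),interpolation=cv2.INTER_CUBIC) for x in(b,d)])]))
print(sensors.observe()['time'],sensors.observe()['grip_width'])
E
```

```text
scene strip_mid [(0.91, [0.7514, 0.198, 0.0339]), (0.9, [0.5553, -0.174, 0.0574]), (0.75, [0.3574, 0.162, 0.0443])]
scene strip_edge [(0.89, [0.3596, 0.1596, 0.0274]), (0.74, [0.5547, -0.179, 0.042]), (0.6, [0.7506, 0.1992, 0.0177])]
side strip_mid [(0.7, [0.3586, 0.1576, 0.0442]), (0.7, [0.7446, 0.1938, 0.0294]), (0.55, [0.5524, -0.1791, 0.0602]), (0.21, [0.3853, -0.018, 0.0019])]
side strip_edge [(0.85, [0.556, -0.1767, 0.0472]), (0.81, [0.3616, 0.1632, 0.0229]), (0.58, [0.7471, 0.1962, 0.0199])]
13.7667 0.5055801799138439
```

View pics/m5.png

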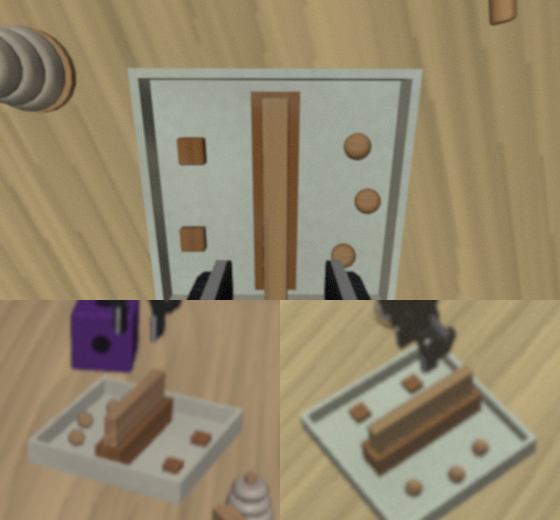

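The board's lower edge sits flush on the rail along its whole length (wrist view column 275, and both side views), the fingers are clear, and the other toys in view have not moved. Handing in.

```bash
python3 -c "
from cell import order
print(order.close_job())"
```

```text
the job is handed in; nothing more can be done
None
```

The strip is seated fully home in the rail with its lower edge flush, so the lock button should be right in. It's released with the arm clear, and the job is handed in at about 14 s of the 61 s; no verdict came back.

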